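# Ring the smallest counter bell for the baker

## Robot

A 7-joint arm with a two-finger parallel gripper is mounted at the origin on a cart in front of the work surface, level with it; the furniture and walls round the work are solid. World frame = base frame: x ahead of the robot, y to its left, z up, the work surface at z = 0. Lengths are in m, angles in rad, forces in N, time in s.
With the tool pointing down it reaches from about 0.425 to 0.875 m from the base axis. Payload 4.7 kg.
Tool frame: the origin (TCP) lies between the finger pads, 19 mm behind the fingertips; this is the grasp point; z points along the fingers, y is the line along which they close (so a half turn about z gives the same grasp; the last joint's range is limited). The gripper opens to 87 mm and grips with 3 to 60 N. Pads are 19 mm wide; open, the fingers measure 117 mm over their backs; the gripper's body (75 mm by 190 mm) begins 51 mm behind the grasp point.
Start: joints at [-1.242, 0.321, -0.07, 1.45, 0.023, 1.371, -0.057], TCP at [0.201, 0.618, 0.241] pointing down, gripper open.
Joint ranges: [-2.86, 2.86], [-0.3, 2.09], [-1.38, 1.24], [0.06, 2.45], [-1.56, 4.7], [0.09, 2.05], [-2.69, 2.69]. Speed limits (rad/s): [2.57, 2.57, 3.14, 3.14, 3.14, 3.14, 3.14].

## Interface

Orientations are given as a rotation vector (axis times angle).
In Python, from bench import ctrl gives the robot as it stands. The module is installed in compiled form; this text tells all that it offers.
- The arm moves only by the shell command python3 -m handwheel 'ROWS' [FORCE]. ROWS is JSON, a list of rows, each a list of 7 numbers: the finger opening in m, from 0 to 0.087, then the shift along the tool's x, y, z in m, then the turn, a rotation vector about the tool's x, y, z in degrees. A call has 1 to 12 rows; each row shifts and turns the commanded pose from where the row before left it, along the tool's axes as they then stand; what a row does not reach is not made up. A row lasts 1/8 s, in which the tool goes at most 62.5 mm and 10.7 degrees, less where a joint would pass 70% of its speed; a pose out of reach is approached as far as the arm can. A call is refused whole if a number of a shift passes 0.0625 or a number of a turn 10.7, either way. A call with a gripper value outside its range is refused whole. The fingers move at their own pace and stop on an object; FORCE is the grip in N (left out, the last holds). Time passes only in rows, so rows that do not move let the fingers close. It gives the time, the measured TCP pose, the force, the opening and the grip force at its end, in the units of the state.
- ctrl.get_state(): the state, without advancing time (a new reading comes with each control period).
- ctrl.get_image(name): name is "scene" or "top"; returns (picture, depth): 480x640x3 uint8, blue, green, red; 480x640 float32, m along the optical axis (not along the pixel's ray), 0 where there is no reading.
- ctrl.camera_info(name): a dict with "intrinsics" (3x3 intrinsics, pixels), "R" (3x3) and "t" (3): a world point X has camera coordinates R X + t. Camera axes: x right, y down, z forward; pixel columns grow to the right and rows downward; lengths in m; the calibration is good to about 2 mm. A picture is of the moment at which its call begins. camera_info takes no time and is no camera call.
- ctrl.close_job(): hands the job in; it is judged then, once.
The state is a dict: "time": time; "joint_positions": joint angles; "qd": joint speeds; "joint_torque": joint torques, N m; "position": TCP position; "tool_rot": TCP orientation; "ft_force": force on the tool from outside, world axes, zero at the start; "torque": the same for the moment, N m; "grip_width": opening from 0.0 (shut) to 1.0 (fully open); "grip_force": force on a finger pad.
Only numpy, scipy, OpenCV 4.12 (cv2) and the standard library are available. Lean on these libraries where they do the work, as an engineer would, in place of code of your own. Each camera call takes 0.05 s, during which the arm holds its last target. There are 200 camera calls.

## Task

The tray is selling out: call the baker by ringing the smallest of the three desk bells on the counter. With your fingertips press its plunger gently down until it rings, let it spring back up, and draw your hand away to well over 10 cm above the bell. Only press it, without gripping, lifting or shoving the bell, and touch neither the other two bells nor the pastries, the cup or the price card.

Things in the scene. Friction and masses are not known exactly. Their poses are not given: they have to be found in the camera images.
- bell_small: the smallest of three desk bells, all alike in bright steel but for their size: a dome on a dark round base with rubber feet, 54 mm across, 54 mm high to the top of its plunger, loose on the counter. Origin at the centre of its underside, z up along the plunger's axis; the dome's crown is 38 mm above the origin
- small_top (a point): centre of the top of the smallest bell's plunger, which ends in a button 18 mm across with sloping shoulders and a flat middle 10 mm across; the top stands 16 mm above the crown of the dome when up; this point moves down with the plunger
- small_plunger (a joint): travel of the smallest bell's plunger in m: 0 up, grows as it is pressed straight down, 0.007 at its stop; the bell rings at 0.0045; a spring pushes back, 1 N at the start and 4.5 N at the stop, and lifts it again
- bell_middle: the middle-sized of three desk bells, all alike in bright steel but for their size: a dome on a dark round base with rubber feet, 70 mm across, 60 mm high to the top of its plunger, loose on the counter. Origin at the centre of its underside, z up along the plunger's axis; the dome's crown is 44 mm above the origin
- middle_top (a point): centre of the top of the middle-sized bell's plunger, which ends in a button 18 mm across with sloping shoulders and a flat middle 10 mm across; the top stands 16 mm above the crown of the dome when up; this point moves down with the plunger
- middle_plunger (a joint): travel of the middle-sized bell's plunger in m: 0 up, grows as it is pressed straight down, 0.007 at its stop; the bell rings at 0.0045; a spring pushes back, 1 N at the start and 4.5 N at the stop, and lifts it again
- bell_large: the largest of three desk bells, all alike in bright steel but for their size: a dome on a dark round base with rubber feet, 86 mm across, 66 mm high to the top of its plunger, loose on the counter. Origin at the centre of its underside, z up along the plunger's axis; the dome's crown is 50 mm above the origin
- large_top (a point): centre of the top of the largest bell's plunger, which ends in a button 18 mm across with sloping shoulders and a flat middle 10 mm across; the top stands 16 mm above the crown of the dome when up; this point moves down with the plunger
- large_plunger (a joint): travel of the largest bell's plunger in m: 0 up, grows as it is pressed straight down, 0.007 at its stop; the bell rings at 0.0045; a spring pushes back, 1 N at the start and 4.5 N at the stop, and lifts it again
- croissant_tray: steel baking tray, 204 by 300 by 26 mm, its long side along its y; fixed; origin at the centre of its underside
- croissant_0: croissant, 83 to 86 by 49 to 55 by 38 to 41 mm, long along its y, lying loose in the tray; origin at the centre of its underside
- croissant_1: croissant, 83 to 86 by 49 to 55 by 38 to 41 mm, long along its y, lying loose in the tray; origin at the centre of its underside
- croissant_2: croissant, 83 to 86 by 49 to 55 by 38 to 41 mm, long along its y, lying loose in the tray; origin at the centre of its underside
- croissant_3: croissant, 83 to 86 by 49 to 55 by 38 to 41 mm, long along its y, lying loose in the tray; origin at the centre of its underside
- croissant_4: croissant, 83 to 86 by 49 to 55 by 38 to 41 mm, long along its y, lying loose in the tray; origin at the centre of its underside
- cup: white porcelain cup of coffee, 73 mm across, 61 mm high; origin at the centre of its underside
- card: price card in a beech foot, 22 by 70 by 58 mm, wide along its y; origin at the centre of its underside
- biscuit: butter biscuit 32 by 48 by 14 mm; origin at the centre of its underside
There are look-alikes about, which are no part of the job. What is shaped like the bell_middle but green is not meant.

How it is judged:
By the outcome, as a careful person would: the job done as asked, in the order asked, and still so for the second after the job is handed in, with the robot touching nothing.
It also fails if it takes over 29 s, if anything falls off the work surface, if the arm or the gripper's body presses on something with over 40 N, if the wrist force passes 120 N, or if a joint passes its speed limit or range.

## Working session

There is one attempt and no reset: what is moved stays moved. The work goes in short steps, Python scripts to look and compute and a shell command to move; the robot and the scene stay as the last step left them, time stands still between calls to the robot, and variables do not carry over. Pictures are saved under pics/ and viewed, at most 10 in all, crops included, and the job is handed in when it is done.

```bash
mkdir -p pics; cat > h.py <<'E'
import numpy as np, cv2
from bench import ctrl
def grab(n):
    im,d=ctrl.get_image(n); np.savez(f'{n}.npz',im=im,d=d); return im,d
def load(n):
    z=np.load(f'{n}.npz'); return z['im'],z['d']
def pt(n,u,v,depth):
    c=ctrl.camera_info(n);K,R,t=map(np.array,(c['intrinsics'],c['R'],c['t']))
    return R.T@(np.linalg.inv(K)@[u,v,1]*depth-t)
def plane(n,u,v,z):
    c=ctrl.camera_info(n);K,R,t=map(np.array,(c['intrinsics'],c['R'],c['t']))
    o=-R.T@t; r=R.T@np.linalg.inv(K)@[u,v,1]; return o+r*(z-o[2])/r[2]
def proj(n,X):
    c=ctrl.camera_info(n);K,R,t=map(np.array,(c['intrinsics'],c['R'],c['t']))
    p=K@(R@np.array(X)+t); return p[:2]/p[2]
E
python3 - <<'E'
from h import *
for n in('top','scene'):
    im,d=grab(n); cv2.imwrite(f'pics/{n}0.png',im)
    c=ctrl.camera_info(n); print(n,-np.array(c['R']).T@c['t'],np.array(c['R'])[2],c['intrinsics'][0])
s=ctrl.get_state();print(s['time'],s['position'],s['tool_rot'],s['ft_force'],s['grip_width'])
E
```

```text
top [0.33977735 0.23602008 1.32501716] [ 0.1616044  -0.00845537 -0.9868194 ] [496.04012626   0.         326.76434214]
scene [-0.03056824 -0.74537128  0.73698949] [ 0.42664236  0.74345337 -0.51502756] [492.78214071   0.         315.83308131]
0.1 [0.20116438 0.61758528 0.24026511] [-4.92381160e-01 -3.10260243e+00  2.73635507e-03] [ 0.08601774 -0.00549208 -0.46764255] 1.0010091683162594
```

View pics/top0.png

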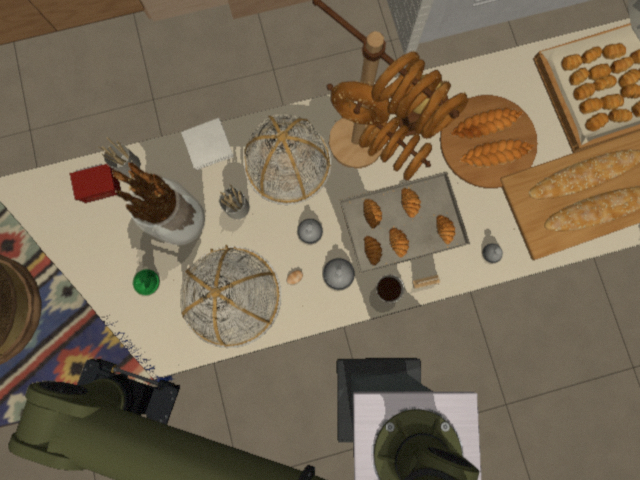

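View pics/scene0.png

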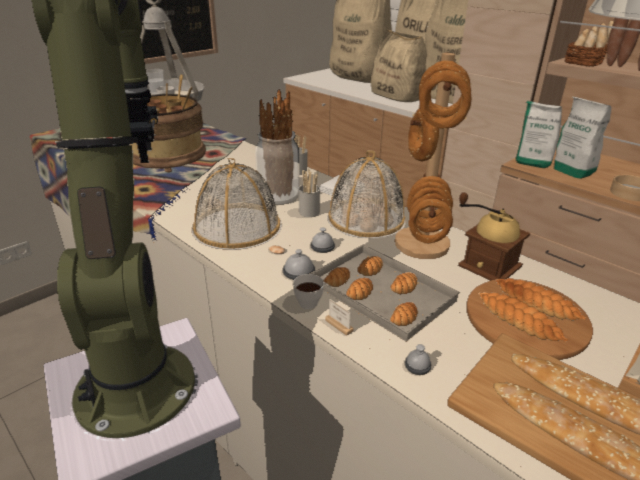

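Top view: steel bells at (310,231), (339,273) and (492,253), and a green look-alike at (146,282). In the scene view the steel bells are at (322,240), (298,263) and (418,360). By apparent size the smallest is top (492,253) / scene (418,360). I'll measure all three and check that in a crop.

```bash
python3 - <<'E'
from h import *
im,d=load('top'); sc,ds=load('scene')
for u,v in((310,231),(339,273),(492,253)):
    r=24; w=d[v-r:v+r,u-r:u+r]
    P=np.array([pt('top',u-r+j,v-r+i,w[i,j]) for i in range(2*r) for j in range(2*r) if w[i,j]>0])
    Q=P[(P[:,2]>.012)&(P[:,2]<.09)]; Q=Q[np.hypot(*(Q[:,:2]-np.median(Q[:,:2],0)).T)<.05]
    print((u,v),'n',len(Q),'mid',(Q.max(0)+Q.min(0))/2,'ext',np.ptp(Q,axis=0),'zmax',Q[:,2].max(),'top pts',Q[Q[:,2]>Q[:,2].max()-.006].mean(0),'counter',np.median(P[P[:,2]<.01][:,2]))
# scene depth on small bell
u,v=418,360;r=24
P=[(pt('scene',u-r+j,v-r+i,ds[v-r+i,u-r+j]),u-r+j,v-r+i) for i in range(2*r) for j in range(2*r) if ds[v-r+i,u-r+j]>0]
X=np.array([p[0] for p in P]);q=X[:,2]>.046
print('scene top',X[q].mean(0),X[q][:,2].max(),q.sum(),np.mean([p[1:] for p,k in zip(P,q) if k],0))
a=cv2.resize(im[223:283,452:532],(533,400),interpolation=cv2.INTER_CUBIC)
b=cv2.resize(sc[330:390,378:418+40-40+40],(266,400),interpolation=cv2.INTER_CUBIC) if 0 else cv2.resize(sc[335:380,388:448],(533,400),interpolation=cv2.INTER_CUBIC)
cv2.imwrite('pics/crop1.png',cv2.resize(np.hstack([a,b]),(800,300)))
E
```

```text
(310, 231) n 423 mid [0.57137743 0.2710818  0.03809565] ext [0.06585849 0.06713098 0.05216904] zmax 0.06418016504123376 top pts [0.57189056 0.27245489 0.06087126] counter 0.00017983810871062544Traceback (most recent call last):
  File "<stdin>", line 5, in <module>
  File "h.py", line 8, in pt
    c=ctrl.camera_info(n);K,R,t=map(np.array,(c['intrinsics'],c['R'],c['t']))
ValueError: time passes only in moves, steps and waits
```

Calling camera_info once per point hits a limit, so I'll cache the calibration.

```bash
sed -i "s/c=ctrl.camera_info(n);K,R,t=map.*/K,R,t=cam(n)/" h.py; cat >> h.py <<'E'
import functools
@functools.cache
def cam(n):
    c=ctrl.camera_info(n); return tuple(np.array(c[k]) for k in('intrinsics','R','t'))
E
python3 - <<'E'
from h import *
im,d=load('top'); sc,ds=load('scene')
for n,D,L in(('top',d,((310,231),(339,273),(492,253))),('scene',ds,((322,240),(298,263),(418,360)))):
  for u,v in L:
    r=24; uv=[(x,y) for y in range(v-r,v+r) for x in range(u-r,u+r) if D[y,x]>0]
    P=np.array([pt(n,x,y,D[y,x]) for x,y in uv]); uv=np.array(uv)
    k=(P[:,2]>.012)&(P[:,2]<.09)&(np.hypot(*(P-pt(n,u,v,D[v,u]))[:,:2].T)<.048); Q=P[k]
    t=Q[:,2]>Q[:,2].max()-.006
    print(n,(u,v),len(Q),'mid',((Q.max(0)+Q.min(0))/2).round(4),'ext',np.ptp(Q,axis=0).round(4),'zmax',Q[:,2].max().round(4),'top',Q[t].mean(0).round(4),uv[k][t].mean(0).round(1),t.sum(),'counter',np.median(P[P[:,2]<.01][:,2]).round(4))
a=cv2.resize(im[223:283,452:532],(400,300),interpolation=cv2.INTER_CUBIC)
b=cv2.resize(sc[330:390,378:458],(400,300),interpolation=cv2.INTER_CUBIC)
cv2.imwrite('pics/crop1.png',np.hstack([a,b]))
E
```

```text
top (310, 231) 423 mid [0.5714 0.2711 0.0381] ext [0.0659 0.0671 0.0522] zmax 0.0642 top [0.5719 0.2725 0.0609] [308.5 227.6] 25 counter 0.0002
top (339, 273) 663 mid [0.4556 0.194  0.0413] ext [0.0796 0.0821 0.0585] zmax 0.0706 top [0.4552 0.1949 0.0667] [338.8 272.2] 21 counter 0.0004
top (492, 253) 255 mid [ 0.5104 -0.217   0.0349] ext [0.0489 0.0467 0.0455] zmax 0.0577 top [ 0.51   -0.2181  0.0547] [497.9 251.1] 22 counter 0.0004
scene (322, 240) 318 mid [0.5705 0.2648 0.0372] ext [0.059  0.0549 0.0503] zmax 0.0624 top [0.5719 0.2694 0.0603] [322.3 228.7] 19 counter 0.0014
scene (298, 263) 568 mid [0.4544 0.1784 0.0405] ext [0.076  0.0843 0.057 ] zmax 0.069 top [0.4563 0.1934 0.066 ] [298.  250.7] 27 counter 0.0013
scene (418, 360) 447 mid [ 0.5076 -0.2228  0.0348] ext [0.0433 0.044  0.0455] zmax 0.0575 top [ 0.5114 -0.219   0.054 ] [420.  346.7] 44 counter 0.0011
```

View pics/crop1.png

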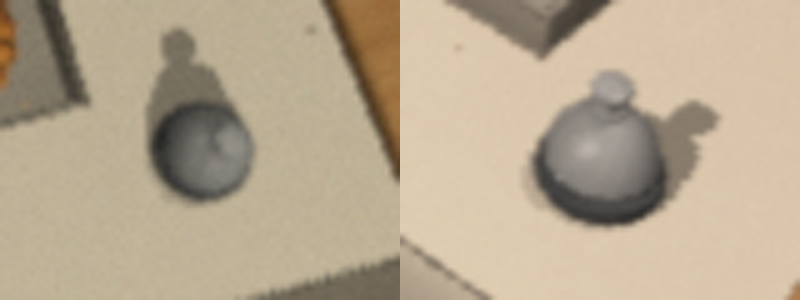

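The crop confirms the smallest bell: its button is at top (498,250) and scene (420,347). Both views put the plunger top at about (0.5107, -0.2185, 0.054), which agrees with the 54 mm given. Its base is about 49 mm across, against 66 and 80 for the others. Next I'll check obstacle heights for the transit path and get the tool axes.

```bash
python3 - <<'E'
from h import *
from scipy.spatial.transform import Rotation as Ro
np.set_printoptions(precision=3,suppress=True,linewidth=150)
H=np.zeros((10,14))
for n in('top','scene'):
    im,d=load(n);K,R,t=cam(n)
    v,u=np.nonzero(d>0);X=((np.linalg.inv(K)@np.stack([u,v,u*0+1])*d[v,u]).T-t)@R
    i=((X[:,0]-.2)/.08).astype(int);j=((.7-X[:,1])/.08).astype(int)
    k=(X[:,0]>.2)&(X[:,1]<.7)&(i<10)&(j<14)&(X[:,2]<1.2)
    np.maximum.at(H,(i[k],j[k]),X[k,2])
print('cols y from',.7-.08*np.arange(14));
for i in range(10):print(round(.2+.08*i,2),H[i])
s=ctrl.get_state();T=Ro.from_rotvec(s['tool_rot']).as_matrix();print(T)
p=np.array(s['position'])
for X in([.2,.618,.4],[.35,.35,.4],[.46,.0,.3],[.5107,-.2185,.12]):
    print(X,(T.T@(np.array(X)-p)).round(4)); p=np.array(X)
E
```

```text
cols y from [ 0.7   0.62  0.54  0.46  0.38  0.3   0.22  0.14  0.06 -0.02 -0.1  -0.18 -0.26 -0.34]
0.2 [0.634 0.643 0.646 0.63  0.006 0.    0.    0.    0.    0.    0.    0.    0.    0.   ]
0.28 [0.009 0.169 0.199 0.195 0.11  0.01  0.009 0.009 0.004 0.    0.    0.    0.    0.   ]
0.36 [0.061 0.182 0.231 0.204 0.135 0.036 0.049 0.065 0.066 0.061 0.009 0.009 0.002 0.   ]
0.44 [0.056 0.169 0.196 0.193 0.109 0.041 0.071 0.064 0.063 0.061 0.031 0.058 0.03  0.03 ]
0.52 [0.333 0.332 0.065 0.027 0.018 0.064 0.034 0.046 0.048 0.047 0.044 0.053 0.032 0.058]
0.6 [0.345 0.337 0.143 0.144 0.148 0.138 0.034 0.051 0.496 0.039 0.033 0.024 0.054 0.058]
0.68 [0.009 0.038 0.02  0.192 0.232 0.203 0.483 0.517 0.517 0.497 0.056 0.669 0.676 0.06 ]
0.76 [0.034 0.036 0.036 0.199 0.236 0.203 0.523 0.525 0.514 0.025 0.06  0.671 0.061 0.03 ]
0.84 [0.028 0.033 0.034 0.009 0.153 0.5   0.516 0.5   0.206 0.176 0.108 0.063 0.06  0.047]
0.92 [0.    0.    0.    0.001 0.007 0.499 0.01  0.007 0.151 0.155 0.024 0.026 0.026 0.055]
[[-0.951  0.31  -0.   ]
 [ 0.31   0.951 -0.002]
 [-0.    -0.002 -1.   ]]
[0.2, 0.618, 0.4] [ 0.001 -0.    -0.16 ]
[0.35, 0.35, 0.4] [-0.226 -0.208  0.   ]
[0.46, 0.0, 0.3] [-0.213 -0.299  0.101]
[0.5107, -0.2185, 0.12] [-0.116 -0.192  0.18 ]
```

Path: up to z 0.40 (the cloche is 0.23), round the front of the bagel tree (about 0.5 high, x≥0.62), then down over the bell with the fingers closed.

```bash
python3 -m handwheel '[[0,0,0,-0.053,0,0,0],[0,0,0,-0.053,0,0,0],[0,0,0,-0.053,0,0,0],[0,-0.038,-0.035,0,0,0,0],[0,-0.038,-0.035,0,0,0,0],[0,-0.038,-0.035,0,0,0,0],[0,-0.038,-0.035,0,0,0,0],[0,-0.038,-0.035,0,0,0,0],[0,-0.038,-0.035,0,0,0,0]]'
```

```text
time: 1.23
position: [0.3536, 0.346, 0.3999]
tool_rot: [-0.493, -3.103, 0.0]
ft_force: [0.4, -0.1, -0.8]
grip_width: 0.064
grip_force: 0.0
```

```bash
python3 -m handwheel '[[0,-0.025,-0.0375,0.01,0,0,0],[0,-0.025,-0.0375,0.01,0,0,0],[0,-0.025,-0.0375,0.01,0,0,0],[0,-0.025,-0.0375,0.01,0,0,0],[0,-0.025,-0.0375,0.01,0,0,0],[0,-0.025,-0.0375,0.01,0,0,0],[0,-0.025,-0.0375,0.01,0,0,0],[0,-0.025,-0.0375,0.01,0,0,0],[0,0,0,0,0,0,0]]'; python3 - <<'E'
from h import *
from scipy.spatial.transform import Rotation as Ro
s=ctrl.get_state();T=Ro.from_rotvec(s['tool_rot']).as_matrix()
print((T.T@(np.array([.5107,-.2187,.12])-s['position'])).round(4),s['joint_positions'])
E
```

```text
time: 2.35
position: [0.4501, -0.0033, 0.3194]
tool_rot: [-0.503, -3.1, 0.001]
ft_force: [1.1, 0.7, -1.3]
grip_width: 0.008
grip_force: 0.0
[-0.1258 -0.1849  0.1995] [-0.67251429 -0.18399404  0.54368988  1.80513129  0.09546319  1.49617744
  1.10518605]
```

```bash
python3 -m handwheel '[[0,-0.021,-0.031,0.02,0,0,0],[0,-0.021,-0.031,0.02,0,0,0],[0,-0.021,-0.031,0.03,0,0,0],[0,-0.021,-0.031,0.03,0,0,0],[0,-0.021,-0.031,0.05,0,0,0],[0,-0.021,-0.031,0.05,0,0,0],[0,0,0,0,0,0,0],[0,0,0,0,0,0,0]]'; python3 - <<'E'
from h import *
from scipy.spatial.transform import Rotation as Ro
s=ctrl.get_state();T=Ro.from_rotvec(s['tool_rot']).as_matrix()
print((T.T@(np.array([.5107,-.2187,.12])-s['position'])).round(4),T.round(3).tolist(),s['ft_force'])
out=[]
for n in('top','scene'):
    im,d=grab(n); u,v=map(int,proj(n,[.5107,-.2187,.07])); print(n,proj(n,[.5107,-.2187,.054]),proj(n,np.array(s['position'])+T[:,2]*.019))
    out.append(cv2.resize(im[v-30:v+30,u-40:u+40],(400,300),interpolation=cv2.INTER_CUBIC)); print(u-40,v-30)
cv2.imwrite('pics/crop2.png',np.hstack(out))
E
```

```text
time: 3.35
position: [0.5131, -0.2141, 0.1206]
tool_rot: [-0.491, -3.103, -0.001]
ft_force: [-0.2, -0.2, 0.5]
grip_width: 0.007
grip_force: 0.0
[ 0.0009 -0.0051  0.0006] [[-0.951, 0.309, 0.0], [0.309, 0.951, 0.001], [0.0, 0.001, -1.0]] [-0.15774845 -0.18193203  0.49012437]
top [498.04033912 250.86884981] [502.80027452 247.35080848]
460 220
scene [419.57484062 346.72346807] [421.90921589 326.56475353]
380 310
```

View pics/crop2.png

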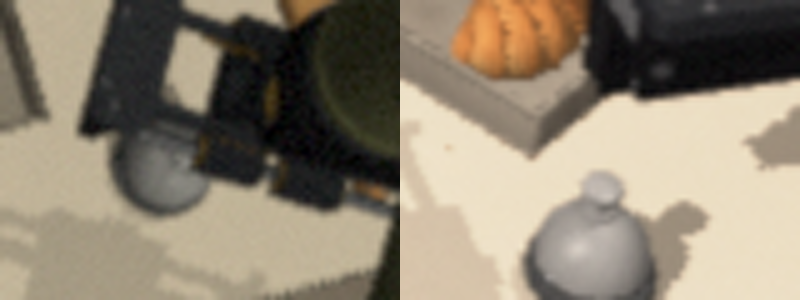

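The crop doesn't make the fingertips clear, so I'll view a wider region of the scene camera.

```bash
python3 - <<'E'
from h import *
im,d=load('scene'); cv2.imwrite('pics/crop3.png',cv2.resize(im[210:390,320:560],(800,600),interpolation=cv2.INTER_CUBIC))
E
```

```text
(no output)
```

View pics/crop3.png

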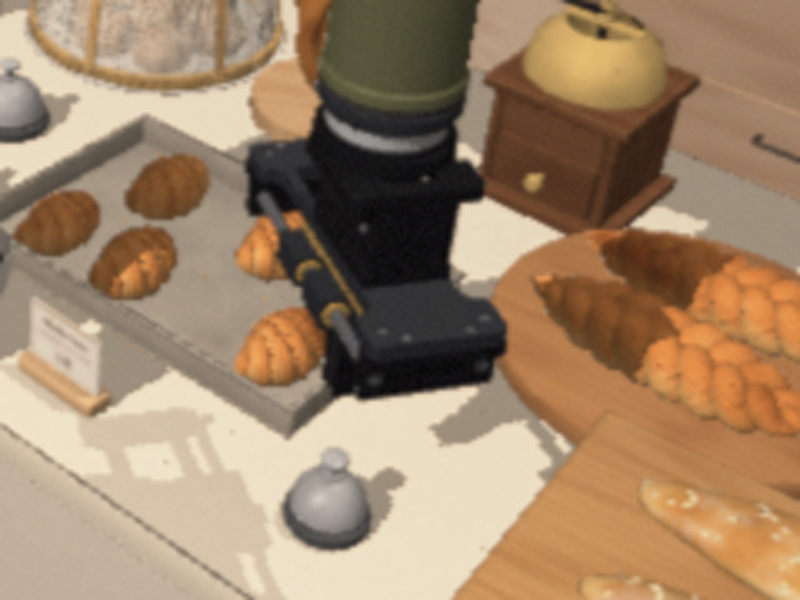

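The gripper body hides the fingers from the scene camera, and nothing is near its underside. I'll centre the tool and go down to about 8 mm above the button.

```bash
python3 -m handwheel '[[0,0.001,-0.005,0,0,0,0],[0,0,0,0.02,0,0,0],[0,0,0,0.02,0,0,0],[0,0,0,0,0,0,0],[0,0,0,0,0,0,0]]' 20; python3 - <<'E'
from h import *
from scipy.spatial.transform import Rotation as Ro
s=ctrl.get_state();T=Ro.from_rotvec(s['tool_rot']).as_matrix()
print((T.T@(np.array([.5107,-.2187,.073])-s['position'])).round(4),s['ft_force'])
out=[]
for n in('top','scene'):
    im,d=grab(n); u,v=map(int,proj(n,[.5107,-.2187,.06]));
    out.append(cv2.resize(im[v-30:v+30,u-40:u+40],(400,300),interpolation=cv2.INTER_CUBIC))
cv2.imwrite('pics/crop4.png',np.hstack(out))
E
```

```text
time: 4.08
position: [0.5099, -0.2198, 0.0799]
tool_rot: [-0.493, -3.102, 0.001]
ft_force: [0.6, -0.0, 0.1]
grip_width: 0.004
grip_force: 0.0
[-0.0004  0.0013  0.0069] [ 0.64473861 -0.0121618   0.10945432]
```

View pics/crop4.png

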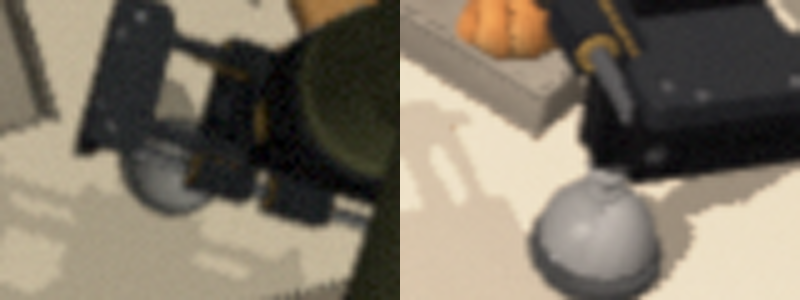

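The tips sit over the button within about 1.3 mm, with no contact yet. Now down in small steps, watching the force.

```bash
python3 -m handwheel '[[0,0,0.001,0.003,0,0,0],[0,0,0,0.003,0,0,0],[0,0,0,0.002,0,0,0],[0,0,0,0.002,0,0,0],[0,0,0,0,0,0,0],[0,0,0,0,0,0,0]]'; python3 - <<'E'
from h import *
s=ctrl.get_state();print(np.round(s['position'],4),s['ft_force'])
E
```

```text
time: 4.92
position: [0.5105, -0.2186, 0.0704]
tool_rot: [0.492, 3.103, 0.001]
ft_force: [-0.6, 0.8, 2.1]
grip_width: 0.006
grip_force: 1.1
[ 0.5105 -0.2186  0.0704] [-0.61160314  0.8211997   2.13700058]
```

Upward force is 2.1 N at about 2.6 mm of travel, which fits the spring. Another 3 mm should ring it, short of the stop.

```bash
python3 -m handwheel '[[0,0,0,0.0015,0,0,0],[0,0,0,0.0015,0,0,0],[0,0,0,0,0,0,0],[0,0,0,0,0,0,0]]'; python3 - <<'E'
from h import *
import time
for i in range(1):
    s=ctrl.get_state();print(np.round(s['position'],4),s['ft_force'])
E
```

```text
time: 5.42
position: [0.5105, -0.2187, 0.0673]
tool_rot: [0.492, 3.103, 0.0]
ft_force: [-2.0, 1.0, 3.3]
grip_width: 0.003
grip_force: 1.9
[ 0.5105 -0.2187  0.0673] [-2.01217395  0.9946904   3.28131782]
```

Position says 5.7 mm and force says about 4.6 mm, so I'll add a small margin and read again.

```bash
for i in 1; do python3 -m handwheel '[[0,0,0,0.0007,0,0,0],[0,0,0,0,0,0,0]]'; done; python3 -m handwheel '[[0,0,0,0,0,0,0]]'; python3 -m handwheel '[[0,0,0,0,0,0,0]]'
```

```text
time: 5.68
position: [0.5105, -0.2186, 0.0666]
tool_rot: [0.492, 3.103, 0.0]
ft_force: [-1.2, 1.5, 3.6]
grip_width: 0.004
grip_force: 2.0
time: 5.8
position: [0.5105, -0.2186, 0.0666]
tool_rot: [0.492, 3.103, 0.0]
ft_force: [-0.1, 2.5, 3.5]
grip_width: 0.007
grip_force: 2.0
time: 5.92
position: [0.5105, -0.2187, 0.0666]
tool_rot: [0.492, 3.103, 0.0]
ft_force: [-2.0, 2.0, 4.3]
grip_width: 0.003
grip_force: 2.1
```

```bash
python3 -m handwheel '[[0,0,0,0.0005,0,0,0],[0,0,0,0,0,0,0]]'; python3 -m handwheel '[[0,0,0,-0.003,0,0,0],[0,0,0,-0.004,0,0,0],[0,0,0,-0.006,0,0,0],[0,0,0,-0.02,0,0,0],[0,0,0,-0.04,0,0,0],[0,0,0,-0.05,0,0,0],[0,0,0,-0.05,0,0,0],[0,0,0,-0.05,0,0,0],[0,0,0,0,0,0,0],[0,0,0,0,0,0,0]]'; python3 - <<'E'
from h import *
out=[]
for n in('top','scene'):
    im,d=grab(n); u,v=map(int,proj(n,[.5107,-.2187,.054]))
    out.append(cv2.resize(im[v-30:v+30,u-40:u+40],(400,300),interpolation=cv2.INTER_CUBIC))
    if n=='scene':
        X=np.array([pt(n,x,y,d[y,x]) for y in range(v-10,v+40) for x in range(u-25,u+25) if d[y,x]>0])
        Q=X[(X[:,2]>.012)&(X[:,2]<.09)&(np.hypot(X[:,0]-.51,X[:,1]+.219)<.048)]; print(Q[:,2].max(),Q[Q[:,2]>Q[:,2].max()-.006].mean(0))
cv2.imwrite('pics/crop5.png',np.hstack(out))
E
```

```text
time: 6.18
position: [0.5105, -0.2187, 0.0661]
tool_rot: [0.492, 3.103, 0.0]
ft_force: [-1.6, 1.9, 4.3]
grip_width: 0.003
grip_force: 2.5
time: 7.42
position: [0.5101, -0.2189, 0.2893]
tool_rot: [0.493, 3.102, 0.001]
ft_force: [-1.4, 0.4, -0.1]
grip_width: 0.003
grip_force: 0.0
0.05798349111224807 [ 0.51098109 -0.2193961   0.05430635]
```

View pics/crop5.png

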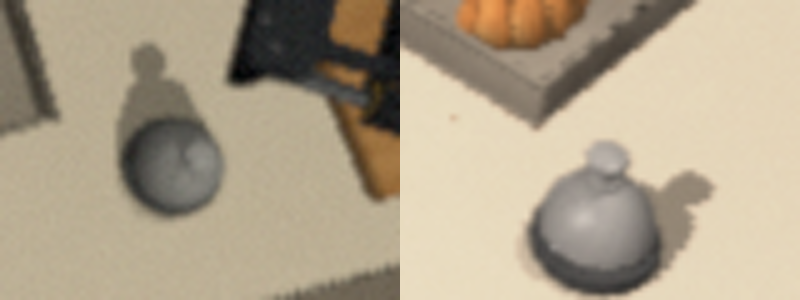

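The bell stands where it was: its button is at the crop positions (200,155) in the top view and (607,158) in the scene view. The plunger is back up at 54 mm. The fingertips are about 0.216 m above the button.

```bash
python3 -c "
from bench import ctrl
print(ctrl.close_job())"
```

```text
the job is handed in; nothing more can be done
None
```

I pressed the smallest bell's plunger about 6–7 mm, past its 4.5 mm ring point with a peak force of about 4.3 N; it sprang back, the bell did not move, my fingertips ended about 21 cm above it, and the job was handed in at about 7.5 s.

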